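# Open the guard of the scroll-tube trimmer

### The job

Press the green brake pedal of the tube trimmer all the way down to its stop and let it up again; that releases the guard's interlock. Then tug the guard upward by its steel handle to learn whether the side catch still holds it, leaving the yellow thumb lever alone until after that tug; if it is caught, push the yellow lever fully down to free it. Lift the guard at least half open (about 45 degrees) and finish while holding it there with the gripper, since it falls shut by itself; do not disturb the jar, the cup or the brass weight.

Things in the scene. Friction and masses are not known exactly. Their poses are not given: they have to be found in the camera images.
- machine: Tube trimmer fixed to the bench: an open-topped grey steel housing 200 mm deep (its x), 360 mm wide (its y) and 100 mm high, closed by the red guard. Origin: centre of its underside, on the work surface. Its x axis points from its front (with pedal, handle and lever, facing the robot) to its back; y to its left seen from the robot; z up. It stands at varying places and yaws up to 0.25 rad.
- pedal_pad (a point): Where to press the green brake pedal: middle of the black rubber patch on its top face, moving with it. The pedal is a plate 95 mm long, 60 mm wide and 6 mm thick, level when up, standing out of the housing's front, top face 78 mm above the bench; as built the pad is at machine (-0.181, 0.125, 0.079). It pivots about the housing's front at machine (-0.105, 0.125, 0.075), axis along the machine's y, so the pad is 76 mm from the pivot and sinks 26 mm to the stop.
- pedal (a joint): Brake pedal angle in rad: 0 up, 0.35 fully down at its stop (counts as fully down above 0.30). A spring lifts it again; about 4 N at the pad to start, about 11 to 13 N to reach the stop. Pressing it fully draws back a hidden interlock bolt, which then stays back.
- guard_handle (a point): Middle of the guard's handle, a round steel bar 12 mm thick and 120 mm long along the machine's y, 45 mm in front of the guard's front edge (39 mm of free space between bar and edge), carried by a post at each end. Guard shut: at machine (-0.145, 0, 0.106), so 106 mm above the bench. It can be pinched from above, fingers closing along the machine's x, and the bar turns between the fingers as the guard swings.
- guard_hinge (a point): Middle of the guard's hinge line, along the machine's y at the top of the back: machine (0.10, 0, 0.10). The handle bar swings about it at 245 mm radius, upward and then backward.
- guard (a joint): Angle of the red steel guard (200 x 360 mm, 0.4 to 0.75 kg) in rad: 0 shut, 1.2 its end stop; 0.785 is 45 degrees, above 0.70 at the end. It weighs 2 to 5 N at the handle and falls shut if let go. While the interlock or the side catch holds, it lifts by a play of about 0.035 rad (8 to 9 mm at the handle), then stops hard; free, it keeps rising. Whether the catch holds differs and cannot be seen.
- lever_pad (a point): Where to press the yellow thumb lever: on its top face near its free end, moving with it. The lever is a plate 62 mm long, 32 mm wide and 6 mm thick, level when up, on the housing's front at the right seen from the robot; as built the pad is at machine (-0.155, -0.125, 0.079). It pivots about machine (-0.105, -0.125, 0.075), axis along the machine's y: the pad is 50 mm from the pivot and sinks 19 mm.
- lever (a joint): Thumb lever angle in rad: 0 up (always so at the start), 0.40 fully down. It has no spring: it stays where it is left; about 4 to 8 N at the pad to move it. Pushed fully down it draws back the side catch, which then stays back. Keep it up (below 0.15) until the guard has been tugged.
- pigment_jar: Amber glass jar with a brass lid, 60 mm across, 85 mm high, standing left of the machine. Origin: centre of its underside. Not to be disturbed.
- brush_cup: Blue ceramic cup, 76 mm across, 90 mm high, standing right of the machine. Origin: centre of its underside. Not to be disturbed.
- brass_weight: Small turned brass paperweight, 50 mm across, 40 mm high, on the bench in front of the machine between pedal and lever. Origin: centre of its underside. Not to be disturbed.

How it is judged:
By the outcome, as a careful person would: the job done as asked, in the order asked, and still so for the second after the job is handed in, while the arm keeps its last pose, push and grip.
It also fails if it takes over 72 s, if anything falls off the work surface, if the arm or the gripper's body presses on something with over 40 N, if the wrist force passes 120 N, or if a joint passes its speed limit or range.

### The arm

A 6-joint arm with a two-finger parallel gripper is mounted at the origin on the work surface. World frame = base frame: x ahead of the robot, y to its left, z up, the work surface at z = 0. Lengths are in m, angles in degrees, forces in N, time in s.
With the tool pointing down it reaches from about 0.25 to 0.725 m from the base axis. Payload 9.7 kg.
Tool frame: the origin (TCP) lies at the very end of the fingers, on their centre line; the grasp point (between the pads) lies 19 mm behind it; z points along the fingers, y is the direction in which the jaws open and shut (so a half turn about z gives the same grasp; the last joint's range is limited). The gripper opens to 85 mm and grips with 20 to 120 N. Pads are 22 mm wide; open, the fingers measure 114 mm over their backs; the gripper's body (76 mm by 85 mm) begins 54 mm behind the grasp point. The pads swing forward as they close: fully open they stand 13 mm farther back than shut.
Start: joints at [-71.047, 4.979, 10.078, 95.1, 0, 90], TCP at [0.179, -0.52, 0.231] pointing down, gripper open.
Joint ranges: [-179.16, 179.16], [-48.56, 103.87], [-65.8, 70.77], [-126.05, 130.52], [-82.76, 87.17], [-180, 180]. Speed limits (degrees/s): [127.2, 127.2, 147.25, 180, 180, 180].

### API

Orientations are given as [roll, pitch, yaw] about the fixed x, y, z axes, in that order (R = Rz(yaw) Ry(pitch) Rx(roll)).
In Python, from workcell import bot gives the robot as it stands.
- The arm moves only by the shell command python3 -m pendant 'ROWS' [FORCE]. ROWS is JSON, a list that holds one entry, the list of rows, each a list of 7 numbers: the shift along the tool's x, y, z in cm, then the turn, a rotation vector about the tool's x, y, z in rad, then the opening in per cent of the stroke, from 0 (shut) to 100 (fully open). In form: [[[dx, dy, dz, ax, ay, az, gripper], ...]]. A call has 1 to 5 rows; each row shifts and turns the pose as measured when the row begins, along the tool's axes as they then stand; what a row does not reach is not made up. A row lasts 1/12 s, in which the tool goes at most 41.7 mm and 7.16 degrees, less where a joint would pass 70% of its speed; a pose out of reach is approached as far as the arm can. A call with a gripper value outside its range is refused whole. The fingers move at their own pace and stop on an object; FORCE is the grip in N (left out, the last holds). Time passes only in rows, so rows that do not move let the fingers close. It gives the time, the measured TCP pose, the force and the opening at its end, in the units of the state.
- bot.get_obs(): the state, without advancing time (a new reading comes with each control period).
- bot.camera(name): name is "side" or "top" or "wrist"; returns the picture (400x640x3 uint8, red, green, blue); there is no depth.
- bot.get_calibration(name): a dict with "intrinsics" (3x3 intrinsics, pixels), "pose" (4x4, takes a point from camera to world coordinates); the wrist camera has in their place "T_tool_cam" (4x4, takes a point from camera to tool coordinates, whose origin is the TCP and whose axes are the flange's). Camera axes: x right, y down, z forward; pixel columns grow to the right and rows downward; lengths in m; the calibration is good to about 2 mm. A picture is of the moment at which its call begins: read the wrist's pose just before it. get_calibration takes no time and is no camera call.
- bot.job_done(): hands the job in, once; it reports no verdict.
Trained networks look in the newest picture that a camera, given by its name, has taken for a name from the list of things; names that differ only in an ending like _2 or _b are one class to them, and where a whole thing is asked for, a point or a joint stands for the part that bears it (a point fixed in the world has none). Each returns a list of dicts, best first, with "confidence" (0 to 1); they miss things now and then, are a little off and sometimes report something else, mostly with a low value. They report only what shows in the picture. A call takes as long as a camera call.
- bot.masks_of(camera, thing): "pixels" (400x640 bool, what is visible of it) and "extent" ([left, top, right, bottom] in pixels, round what is visible of it).
- bot.mark_of(camera, thing): "uv" ([column, row] in pixels: a listed point, or the origin of a listed thing).
The state is a dict: "time": time; "q": joint angles; "qd": joint speeds; "joint_efforts": joint torques, N m; "ee_pos": TCP position; "tcp_rot": TCP orientation; "wrist_force": force on the tool from outside, world axes, zero at the start; "torque": the same for the moment, N m; "opening": finger opening in m.
Only numpy, scipy, OpenCV 4.12 (cv2) and the standard library are available. Lean on these libraries where they do the work, as an engineer would, in place of code of your own. Each camera call takes 0.05 s, during which the arm holds its last target. There are 200 camera calls.

## Working session

There is one attempt and no reset: what is moved stays moved. The work goes in short steps, Python scripts to look and compute and a shell command to move; the robot and the scene stay as the last step left them, time stands still between calls to the robot, and variables do not carry over. Pictures are saved under pics/ and viewed, about 8 in all and at most 12, crops included, and the job is handed in when it is done.

```bash
mkdir -p pics; cat > h.py <<'E'
import numpy as np, cv2
from workcell import bot
from scipy.spatial.transform import Rotation as R
def snap(n,f=None):
    im=bot.camera(n)
    if f: cv2.imwrite('pics/'+f,im[:,:,::-1])
    return im
def ray(n,uv):
    c=bot.get_calibration(n);K=np.array(c['intrinsics']);T=np.array(c['pose'])
    d=T[:3,:3]@np.linalg.inv(K)@[uv[0],uv[1],1]; return T[:3,3],d
def atz(n,uv,z):
    o,d=ray(n,uv); return o+d*(z-o[2])/d[2]
def proj(n,P):
    c=bot.get_calibration(n);K=np.array(c['intrinsics']);T=np.array(c['pose'])
    p=(np.atleast_2d(P)-T[:3,3])@T[:3,:3]; p=p@K.T; return p[:,:2]/p[:,2:]
E
python3 - <<'E'
from h import *
np.set_printoptions(precision=4,suppress=True)
o=bot.get_obs();print(o['time'],o['ee_pos'],o['tcp_rot'],o['opening'])
ims=[]
for n in('top','side'):
    ims.append(snap(n,n+'0.png'))
    for t,z in dict(machine=0,pedal_pad=.079,guard_handle=.106,guard_hinge=.1,lever_pad=.079,pigment_jar=0,brush_cup=0,brass_weight=0).items():
        for m in bot.mark_of(n,t)[:2]: print(n,t,round(m['confidence'],2),np.array(m['uv']),atz(n,m['uv'],z))
cv2.imwrite('pics/both.png',np.vstack([cv2.resize(i,(480,300)) for i in ims])[:,:,::-1])
E
```

```text
0.0 [ 0.1786 -0.5199  0.2306] [-179.9194   -0.0001   18.9529] 0.08511204481766167
top machine 0.77 [368.9 191.4] [ 0.6462 -0.1     0.    ]
top pedal_pad 0.63 [298.2 254.1] [0.5029 0.0653 0.079 ]
top guard_handle 0.74 [359.6 249.4] [ 0.5124 -0.0661  0.106 ]
top guard_hinge 0.9 [383.8 146. ] [ 0.7343 -0.1231  0.1   ]
top lever_pad 0.65 [414.9 272.8] [ 0.4596 -0.1873  0.079 ]
top pigment_jar 0.66 [250.8 149.3] [0.7512 0.1816 0.    ]
top brush_cup 0.83 [501.7 214. ] [ 0.5885 -0.4141  0.    ]
top brass_weight 0.72 [359.9 282.1] [ 0.4325 -0.0746  0.    ]
side machine 0.94 [337.8 196. ] [ 0.6439 -0.1009  0.    ]
side pedal_pad 0.59 [344.4 230.2] [0.5157 0.0572 0.079 ]
side guard_handle 0.6 [374.3 199. ] [ 0.5004 -0.0634  0.106 ]
side guard_hinge 0.68 [314.3 153.2] [ 0.7517 -0.1263  0.1   ]
side lever_pad 0.58 [407.6 183.5] [ 0.4672 -0.1975  0.079 ]
side pigment_jar 0.82 [249.9 239.9] [0.7448 0.187  0.    ]
side brush_cup 0.79 [401.6 150. ] [ 0.5936 -0.4088  0.    ]
side brass_weight 0.58 [392.3 239.9] [ 0.4223 -0.0497  0.    ]
```

View pics/both.png

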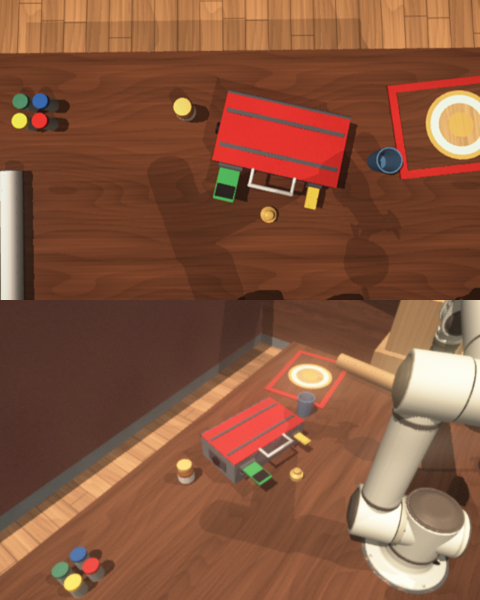

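Top view: red guard around (375,185) in full pixels, turned clockwise. Pedal is green at (302,245), lever yellow at (417,262), weight at (359,285). I'll fit the pose to all marks plus the red outline.

```bash
cat > fit.py <<'E'
from h import *
from scipy.optimize import least_squares
np.set_printoptions(precision=4,suppress=True)
M=dict(machine=[0,0,0],pedal_pad=[-.181,.125,.079],guard_handle=[-.145,0,.106],guard_hinge=[.1,0,.1],lever_pad=[-.155,-.125,.079])
obs=[]
for n in('top','side'):
    snap(n)
    for t,p in M.items():
        r=bot.mark_of(n,t)
        if r: obs.append((n,p,r[0]['uv'],1.))
    for t in ('guard','pedal_pad','lever_pad','brass_weight','guard_handle'):
        r=bot.masks_of(n,t)
        if r and n=='top':
            m=r[0]['pixels'].astype(np.uint8); b=cv2.boxPoints(cv2.minAreaRect(cv2.findNonZero(m)));print(t,r[0]['confidence'],m.sum(),b.tolist()); c=np.argwhere(m).mean(0)[::-1]; print('  centroid',c, atz(n,c,.1 if t=='guard' else .078 if 'pad' in t else .04))
im=cv2.imread('pics/top0.png').astype(int)
red=((im[:,:,2]>150)&(im[:,:,1]<60)&(im[:,:,0]<70)).astype(np.uint8); red[:, 500:]=0
red=cv2.morphologyEx(red,cv2.MORPH_CLOSE,np.ones((9,9)))
k,l,s,c=cv2.connectedComponentsWithStats(red);i=1+np.argmax(s[1:,4])
b=cv2.boxPoints(cv2.minAreaRect(cv2.findNonZero((l==i).astype(np.uint8))))
W=np.array([atz('top',p,.106) for p in b]);print('red',b.tolist());print(W, W.mean(0),np.linalg.norm(W-np.roll(W,1,0),axis=1),np.degrees(np.arctan2(*(W-np.roll(W,1,0))[:,1::-1].T)))
def P(x,p):c,s=np.cos(x[2]),np.sin(x[2]);return [x[0]+c*p[0]-s*p[1],x[1]+s*p[0]+c*p[1],p[2]]
f=lambda x:np.concatenate([(proj(n,P(x,p))[0]-uv)*w for n,p,uv,w in obs])
r=least_squares(f,[.64,-.1,-.2],loss='soft_l1');print('pose',r.x);print(r.fun.reshape(-1,2))
for t,p in M.items(): print(t,np.array(P(r.x,p)))
E
python3 fit.py
```

```text
pedal_pad 0.95 1174 [[283.3647155761719, 263.8587951660156], [292.5647277832031, 222.45883178710938], [320.3058776855469, 228.62356567382812], [311.1058654785156, 270.0235290527344]]
  centroid [301.5494 246.247 ] [0.5198 0.0579 0.078 ]
lever_pad 0.76 425 [[404.7586669921875, 275.8966064453125], [410.4669189453125, 248.7825164794922], [425.63665771484375, 251.97613525390625], [419.92840576171875, 279.0902099609375]]
  centroid [415.1741 263.8776] [ 0.4787 -0.1887  0.078 ]
brass_weight 0.96 406 [[346.0, 275.0], [368.0, 275.0], [368.0, 296.0], [346.0, 296.0]]
  centroid [357.2611 285.5369] [ 0.4292 -0.0651  0.04  ]
guard_handle 0.69 16078 [[276.7453308105469, 237.27108764648438], [302.0906066894531, 122.71029663085938], [468.1484680175781, 159.44876098632812], [442.8031921386719, 274.0095520019531]]
  centroid [374.6185 188.699 ] [ 0.6481 -0.1088  0.04  ]
red [[281.8258361816406, 213.24461364746094], [302.1334533691406, 122.53733825683594], [467.9989929199219, 159.67140197753906], [447.6913757324219, 250.37867736816406]]
[[ 0.5908  0.0979  0.106 ]
 [ 0.7865  0.053   0.106 ]
 [ 0.7011 -0.3021  0.106 ]
 [ 0.5081 -0.2521  0.106 ]] [ 0.6466 -0.1008  0.106 ] [0.3596 0.2008 0.3653 0.1994] [  76.7063  -12.9098 -103.5128  165.4649]
pose [ 0.6457 -0.0999 -0.2384]
[[-1.3574 -0.5233]
 [-0.863  -0.985 ]
 [ 1.2504  0.9868]
 [-0.3064 -1.1288]
 [ 0.7245  0.4293]
 [-0.4948 -1.3593]
 [ 0.0284  1.5383]
 [ 0.4306  0.4376]
 [ 1.8625 -0.2931]
 [ 0.1368 -0.0897]]
machine [ 0.6457 -0.0999  0.    ]
pedal_pad [0.4994 0.0643 0.079 ]
guard_handle [ 0.5048 -0.0656  0.106 ]
guard_hinge [ 0.7429 -0.1235  0.1   ]
lever_pad [ 0.4656 -0.1847  0.079 ]
```

```bash
cat > go.py <<'E'
import sys
from h import *
np.set_printoptions(precision=3,suppress=True)
X=np.array([.646,-.100]);Y=-.235
def W(p):c,s=np.cos(Y),np.sin(Y);return np.array([X[0]+c*p[0]-s*p[1],X[1]+s*p[0]+c*p[1],p[2]])
def rep(p):
    o=bot.get_obs();T=R.from_euler('xyz',o['tcp_rot'],degrees=True)
    Rd=R.from_euler('xyz',[180,0,90+np.degrees(Y)],degrees=True)
    print('t',o['time'],'pos',np.array(o['ee_pos']),'rot',np.array(o['tcp_rot']),'F',np.array(o['wrist_force']),'open',o['opening'],'q',np.array(o['q']))
    print('target',W(p),'tool shift cm',T.inv().apply(W(p)-o['ee_pos'])*100,'rotvec',(T.inv()*Rd).as_rotvec())
if __name__=='__main__': rep([float(a) for a in sys.argv[1:4]])
E
python3 -m pendant '[[[0,0,0,0,0,-0.12,0],[0,0,0,0,0,-0.12,0],[0,0,0,0,0,-0.12,0],[0,0,0,0,0,-0.12,0],[0,0,0,0,0,-0.12,0]]]' 40
python3 -m pendant '[[[0,0,0,0,0,-0.12,0],[0,0,0,0,0,-0.12,0],[0,0,0,0,0,-0.12,0],[0,0,0,0,0,-0.1,0],[0,0,0,0,0,0,0]]]'
python3 go.py -.181 .125 .14
```

```text
time: 2.42
ee_pos: [0.1786, -0.5202, 0.2313]
tcp_rot: [180.0, -0.0, 54.4]
wrist_force: [0.6, -0.6, 0.2]
opening: 0.0256
time: 2.83
ee_pos: [0.1786, -0.5202, 0.2313]
tcp_rot: [-180.0, -0.0, 82.3]
wrist_force: [-0.1, -0.6, -0.5]
opening: -0.0002
t 2.8333 pos [ 0.179 -0.52   0.231] rot [-179.999   -0.002   82.297] F [-0.089 -0.568 -0.473] open -0.00021240572149430732 q [-71.047   4.979  10.077  95.1    -0.     26.657]
target [0.499 0.064 0.14 ] tool shift cm [62.156 23.929  9.129] rotvec [-0.    -0.     0.101]
```

```bash
python3 -m pendant '[[[0,0,0,0,0,0.1,0],[3.6,1.0,0,0,0,0,0],[3.6,1.0,0,0,0,0,0],[3.6,1.0,0,0,0,0,0],[3.6,1.0,0,0,0,0,0]]]'
python3 -m pendant '[[[3.6,1.0,0,0,0,0,0],[3.6,1.0,0,0,0,0,0],[3.6,1.0,0,0,0,0,0],[3.6,1.0,0,0,0,0,0],[3.6,1.0,0,0,0,0,0]]]'
python3 go.py -.181 .125 .14
```

```text
time: 3.25
ee_pos: [0.2516, -0.3909, 0.2283]
tcp_rot: [-179.9, -0.1, 74.7]
wrist_force: [-0.3, -0.4, 0.3]
opening: 0.0001
time: 3.67
ee_pos: [0.3506, -0.2233, 0.2289]
tcp_rot: [180.0, -0.0, 73.4]
wrist_force: [0.7, -1.1, -0.5]
opening: -0.0001
t 3.6667 pos [ 0.351 -0.223  0.229] rot [179.993  -0.017  73.4  ] F [ 0.709 -1.145 -0.499] open -7.87597542288606e-05 q [-32.503 -13.306  -7.388  95.916   0.018  74.097]
target [0.499 0.064 0.14 ] tool shift cm [31.741  6.031  8.902] rotvec [ 0.    -0.    -0.055]
```

```bash
python3 -m pendant '[[[3.6,0.7,0,0,0,-0.05,0],[3.6,0.7,0,0,0,0,0],[3.6,0.7,0,0,0,0,0],[3.6,0.7,0,0,0,0,0],[3.6,0.7,0,0,0,0,0]]]'
python3 -m pendant '[[[3.6,0.7,0,0,0,0,0],[3.6,0.7,1.0,0,0,0,0],[3,0.6,1.5,0,0,0,0],[0,0,1,0,0,0,0],[0,0,0,0,0,0,0]]]'
python3 go.py -.181 .125 .10
```

```text
time: 4.08
ee_pos: [0.4326, -0.0489, 0.2302]
tcp_rot: [179.8, -0.0, 75.2]
wrist_force: [1.4, -1.2, 0.4]
opening: 0.0002
time: 4.5
ee_pos: [0.4819, 0.0565, 0.1947]
tcp_rot: [179.6, -0.1, 74.6]
wrist_force: [-0.4, -0.1, -1.0]
opening: 0.0003
t 4.5 pos [0.482 0.056 0.195] rot [179.568  -0.128  74.594] F [-0.354 -0.113 -1.044] open 0.0002535326472791841 q [  6.712  -4.947  -3.91   90.589  -0.044 112.118]
target [0.499 0.064 0.1  ] tool shift cm [1.131 1.394 9.487] rotvec [ 0.008 -0.002 -0.034]
```

```bash
python3 -m pendant '[[[1.1,1.4,2.5,0.008,0,-0.034,0],[0,0,2.5,0,0,0,0],[0,0,2.5,0,0,0,0],[0,0,1,0,0,0,0],[0,0,0,0,0,0,0]]]'
python3 go.py -.181 .125 .05
python3 - <<'E'
from h import *
a=snap('side')[130:330,230:530];b=snap('top')[130:330,230:530]
cv2.imwrite('pics/p2.png',np.vstack([cv2.resize(i,(450,300)) for i in(a,b)])[:,:,::-1])
E
```

```text
time: 4.92
ee_pos: [0.4993, 0.0614, 0.1101]
tcp_rot: [179.8, -0.2, 75.9]
wrist_force: [0.3, -0.3, 0.9]
opening: 0.0
t 4.9167 pos [0.499 0.061 0.11 ] rot [179.848  -0.161  75.913] F [ 0.259 -0.319  0.944] open 3.219935404462262e-05 q [  6.956  -2.307 -10.742  81.364   0.096 111.043]
target [0.499 0.064 0.05 ] tool shift cm [ 0.201 -0.095  6.007] rotvec [ 0.003 -0.003 -0.011]
```

View pics/p2.png

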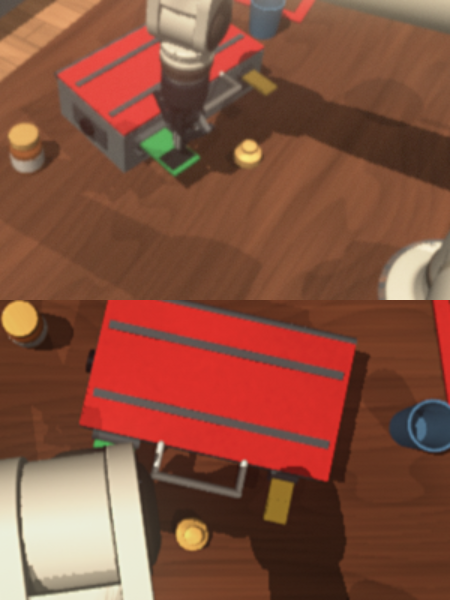

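The fingers hang over the black pad (side crop (180,150)), clear of the handle. Press now.

```bash
python3 -m pendant '[[[0.2,0,2.0,0,0,0,0],[0,0,1.5,0,0,0,0],[0,0,1.5,0,0,0,0],[0,0,0.8,0,0,0,0],[0,0,0.8,0,0,0,0]]]'
python3 go.py -.181 .125 .05
```

```text
time: 5.43
ee_pos: [0.5071, 0.0627, 0.059]
tcp_rot: [178.7, -0.6, 75.6]
wrist_force: [-4.3, -0.9, 11.6]
opening: -0.0004
t 5.4333 pos [0.507 0.063 0.059] rot [178.739  -0.612  75.629] F [-4.316 -0.865 11.634] open -0.0004232503466573801 q [  6.991  -1.558 -15.707  74.454   0.11  111.369]
target [0.499 0.064 0.05 ] tool shift cm [-0.113 -0.817  0.878] rotvec [ 0.022 -0.011 -0.016]
```

```bash
python3 -m pendant '[[[0,-0.4,0.8,0.02,-0.01,0,0],[0,-0.2,0.8,0,0,0,0],[0,0,0.8,0,0,0,0]]]'
python3 go.py -.181 .125 .05
```

```text
time: 5.68
ee_pos: [0.5077, 0.0633, 0.0515]
tcp_rot: [178.8, -0.3, 75.4]
wrist_force: [-41.5, -1.8, 70.3]
opening: -0.0001
t 5.6833 pos [0.508 0.063 0.051] rot [178.839  -0.336  75.404] F [-41.453  -1.771  70.261] open -6.960412854689675e-05 q [  7.171  -1.075 -16.069  73.804  -0.118 111.769]
target [0.499 0.064 0.05 ] tool shift cm [-0.176 -0.845  0.129] rotvec [ 0.02  -0.006 -0.02 ]
```

Hard stop reached (70 N rise). Release straight away.

```bash
python3 -m pendant '[[[0,-0.5,-1.5,0,0,0,0],[0,0,-3,0,0,0,0],[0,0,-3,0,0,0,38],[0,0,-3,0,0,0,38],[0,0,0,0,0,0,38]]]'
python3 - <<'E'
from h import *
a=snap('side','p3s.png')[170:290,290:450]
cv2.imwrite('pics/p3.png',cv2.resize(a,(640,480),interpolation=2)[:,:,::-1])
print([ (m['confidence'],m['uv']) for m in bot.mark_of('side','pedal_pad')])
E
python3 go.py -.145 0 .16
```

```text
time: 6.1
ee_pos: [0.5022, 0.0632, 0.1756]
tcp_rot: [177.9, -0.7, 75.1]
wrist_force: [1.3, 0.4, -0.4]
opening: 0.0323
[(0.97, [349.4, 234.6])]
t 6.2 pos [0.501 0.063 0.171] rot [178.198  -0.594  75.131] F [ 0.486 -0.117 -0.685] open 0.03282319168952363 q [  7.247  -3.9    -5.596  86.41   -0.129 112.124]
target [ 0.505 -0.066  0.16 ] tool shift cm [-12.417   3.644   1.065] rotvec [ 0.032 -0.01  -0.025]
```

View pics/p3.png

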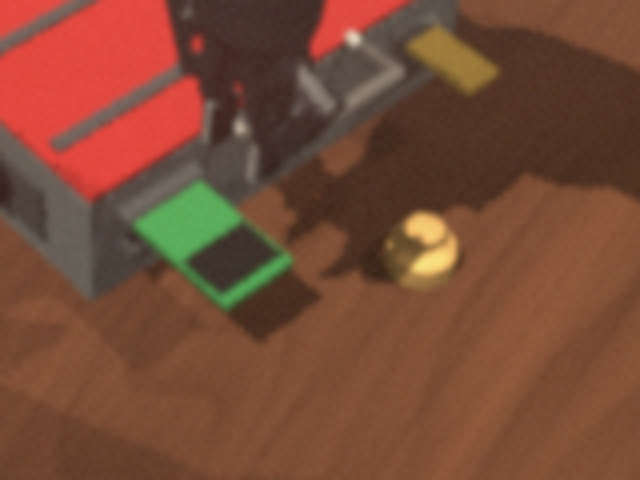

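Pedal is level again, its pad at (348,234). Now to the handle.

```bash
python3 -m pendant '[[[-3.2,0.9,0,0.03,-0.01,-0.025,38],[-3.2,0.9,0,0,0,0,38],[-3.2,0.9,0,0,0,0,38],[-2.6,0.7,0,0,0,0,38],[0,0,0,0,0,0,38]]]'
python3 go.py -.145 0 .16
```

```text
time: 6.62
ee_pos: [0.5047, -0.0671, 0.1699]
tcp_rot: [-180.0, -0.0, 76.9]
wrist_force: [-0.3, -0.1, -0.1]
opening: 0.0323
t 6.6167 pos [ 0.505 -0.067  0.17 ] rot [-179.98    -0.009   76.853] F [-0.28  -0.068 -0.095] open 0.032256717093327406 q [-7.575 -1.417 -3.281 88.155  0.01  95.572]
target [ 0.505 -0.066  0.16 ] tool shift cm [0.086 0.006 0.987] rotvec [-0.    -0.     0.006]
```

```bash
python3 - <<'E'
from h import *
o=bot.get_obs(); im=snap('wrist','w4.png')
c=bot.get_calibration('wrist');K=np.array(c['intrinsics']);T=np.array(c['T_tool_cam'])
Rt=R.from_euler('xyz',o['tcp_rot'],degrees=True).as_matrix();A=np.eye(4);A[:3,:3]=Rt;A[:3,3]=o['ee_pos'];C=A@T
for t,z in(('guard_handle',.106),('lever_pad',.079)):
  for m in bot.mark_of('wrist',t)[:1]:
    d=C[:3,:3]@np.linalg.inv(K)@[*m['uv'],1];p=C[:3,3]+d*(z-C[2,3])/d[2];print(t,m,p)
E
```

```text
lever_pad {'uv': [307.9, 353.4], 'confidence': 0.7} [ 0.46744646 -0.18704997  0.079     ]
```

View pics/w4.png

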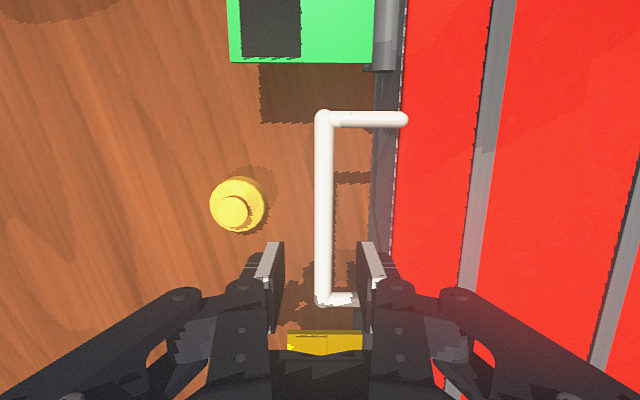

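Wrist view: the bar (column 324) is centred between the fingers (268–372), parallel to the pads. Descend and grip.

```bash
python3 -m pendant '[[[0,0,2.2,0,0,0,38],[0,0,2.2,0,0,0,38],[0,0,2,0,0,0,38],[0,0,1.0,0,0,0,38],[0,0,0.0,0,0,0,38]]]'
python3 go.py -.145 0 .086
```

```text
time: 7.18
ee_pos: [0.5051, -0.0587, 0.0939]
tcp_rot: [179.9, -0.2, 77.2]
wrist_force: [-0.4, 0.3, 0.7]
opening: 0.0323
t 7.1833 pos [ 0.505 -0.059  0.094] rot [179.938  -0.153  77.232] F [-0.418  0.261  0.687] open 0.03229325421902512 q [ -6.711  -1.237 -11.483  79.676   0.145  96.057]
target [ 0.505 -0.066  0.086] tool shift cm [-0.739  0.158  0.793] rotvec [ 0.001 -0.003  0.012]
```

```bash
python3 -m pendant '[[[-0.7,0.1,0.8,0,0,0.01,38],[0,0,0,0,0,0,0],[0,0,0,0,0,0,0],[0,0,0,0,0,0,0],[0,0,0,0,0,0,0]]]' 40
python3 go.py -.145 0 .086
```

```text
time: 7.6
ee_pos: [0.5074, -0.0653, 0.0883]
tcp_rot: [179.6, -0.2, 76.7]
wrist_force: [-1.0, 1.3, -3.2]
opening: 0.01
t 7.6 pos [ 0.507 -0.065  0.088] rot [179.58   -0.201  76.717] F [-1.002  1.292 -3.227] open 0.009981064286798028 q [ -7.416  -1.093 -11.964  78.691   0.157  95.868]
target [ 0.505 -0.066  0.086] tool shift cm [-0.152 -0.213  0.233] rotvec [ 0.007 -0.004  0.003]
```

Gripped. Tug gently.

```bash
for i in 1 2 3; do python3 -m pendant '[[[0,0,-0.5,0,0,0,0],[0,0,-0.4,0,0,0,0]]]'; done
```

```text
time: 7.77
ee_pos: [0.5077, -0.0654, 0.0971]
tcp_rot: [179.6, -0.2, 76.7]
wrist_force: [12.2, -0.9, -38.6]
opening: 0.0107
time: 7.93
ee_pos: [0.5075, -0.0655, 0.0998]
tcp_rot: [179.9, -0.2, 76.7]
wrist_force: [18.2, -1.6, -41.0]
opening: 0.0106
time: 8.1
ee_pos: [0.5074, -0.0655, 0.1004]
tcp_rot: [-179.7, -0.1, 76.7]
wrist_force: [16.2, -0.6, -36.2]
opening: 0.0104
```

It stops hard after about 9 mm with about 40 N: the catch holds. Lower, release and go to the lever.

```bash
python3 -m pendant '[[[0,0,0.5,0,0,0,0],[0,0,0.5,0,0,0,0],[0,0,0,0,0,0,38],[0,0,0,0,0,0,38],[0,0,0,0,0,0,38]]]'
python3 -m pendant '[[[0,0,-2,0,0,0,38],[0,0,-2.5,0,0,0,38],[0,0,-2.5,0,0,0,38],[0,0,-1,0,0,0,0],[0,0,0,0,0,0,0]]]'
python3 go.py -.155 -.125 .16
```

```text
time: 8.52
ee_pos: [0.5076, -0.0656, 0.0914]
tcp_rot: [-179.7, -0.1, 76.7]
wrist_force: [0.2, -0.6, -0.0]
opening: 0.0321
time: 8.93
ee_pos: [0.5076, -0.066, 0.1768]
tcp_rot: [-179.9, -0.1, 76.7]
wrist_force: [0.3, -0.7, -0.0]
opening: 0.0091
t 8.9333 pos [ 0.508 -0.066  0.177] rot [-179.898   -0.12    76.661] F [ 0.308 -0.743 -0.011] open 0.009143396255659178 q [-7.479 -0.935 -2.04  88.984  0.13  95.86 ]
target [ 0.466 -0.185  0.16 ] tool shift cm [-12.587  -1.274   1.659] rotvec [-0.002 -0.002  0.002]
```

```bash
python3 -m pendant '[[[-3.2,-0.3,0,0,0,0,0],[-3.2,-0.4,0,0,0,0,0],[-3.2,-0.4,0,0,0,0,0],[-2.4,-0.3,0.5,0,0,0,0],[0,0,0,0,0,0,0]]]'
python3 go.py -.157 -.125 .10
```

```text
time: 9.35
ee_pos: [0.466, -0.1822, 0.1689]
tcp_rot: [180.0, -0.1, 77.0]
wrist_force: [-0.4, 0.3, -0.0]
opening: -0.0
t 9.35 pos [ 0.466 -0.182  0.169] rot [179.967  -0.123  77.002] F [-0.371  0.267 -0.014] open -4.151211009925583e-05 q [-21.424  -2.664  -4.601  88.048   0.126  81.574]
target [ 0.464 -0.185  0.1  ] tool shift cm [-0.331 -0.111  6.888] rotvec [ 0.001 -0.002  0.008]
```

```bash
python3 -m pendant '[[[-0.3,-0.1,2.5,0,0,0,0],[0,0,2.5,0,0,0,0],[0,0,2,0,0,0,0],[0,0,0,0,0,0,0]]]'
python3 go.py -.157 -.125 .058
python3 -m pendant '[[[-0.2,0,1.2,0,0,0,0],[0,0,1,0,0,0,0],[0,0,0.8,0,0,0,0],[0,0,0.5,0,0,0,0]]]'
python3 go.py -.157 -.125 .058
```

```text
time: 9.68
ee_pos: [0.4636, -0.1862, 0.0942]
tcp_rot: [179.9, -0.1, 76.7]
wrist_force: [-1.1, 0.3, -0.5]
opening: 0.0001
t 9.6833 pos [ 0.464 -0.186  0.094] rot [179.896  -0.128  76.745] F [-1.101  0.281 -0.458] open 0.0001440197688554347 q [-21.966  -2.463 -12.651  79.728   0.142  81.289]
target [ 0.464 -0.185  0.058] tool shift cm [0.124 0.027 3.618] rotvec [ 0.002 -0.002  0.004]
time: 10.02
ee_pos: [0.4649, -0.1881, 0.0605]
tcp_rot: [179.6, -0.0, 76.8]
wrist_force: [0.4, -1.5, 8.6]
opening: -0.0001
t 10.0167 pos [ 0.465 -0.188  0.061] rot [179.632  -0.029  76.768] F [ 0.422 -1.468  8.564] open -9.966145333007802e-05 q [-22.079  -1.825 -15.779  75.687   0.085  81.154]
target [ 0.464 -0.185  0.058] tool shift cm [ 0.287 -0.139  0.252] rotvec [ 0.006 -0.001  0.004]
```

```bash
python3 -m pendant '[[[0.1,-0.1,0.5,0,0,0,0],[0,0,0.4,0,0,0,0]]]'; python3 -m pendant '[[[0,0,0.4,0,0,0,0]]]'

```

```text
time: 10.18
ee_pos: [0.4667, -0.1884, 0.0564]
tcp_rot: [179.2, 0.2, 76.7]
wrist_force: [-17.9, 2.8, 38.2]
opening: -0.0001
time: 10.27
ee_pos: [0.4668, -0.1886, 0.0562]
tcp_rot: [179.1, 0.3, 76.7]
wrist_force: [-21.6, 6.6, 39.2]
opening: -0.0003
```

Lever at its stop (39 N). Back up and return to the handle.

```bash
python3 -m pendant '[[[0,-0.3,-1.5,0,0,0,0],[0,0,-3.2,0,0,0,0],[0,0,-3.2,0,0,0,38],[0,0,-3.2,0,0,0,38],[0,0,0,0,0,0,38]]]'
python3 -m pendant '[[[3.2,0.3,0,0.01,0,0,38],[3.2,0.4,0,0,0,0,38],[3.2,0.4,0,0,0,0,38],[2.6,0.3,0,0,0,0,38],[0,0,0,0,0,0,38]]]'
python3 - <<'E'
from h import *
im=snap('side','p5.png');cv2.imwrite('pics/p5c.png',cv2.resize(im[140:300,290:490],(750,600),interpolation=2)[:,:,::-1])
E
python3 go.py -.145 0 .16
```

```text
time: 10.68
ee_pos: [0.462, -0.1851, 0.1747]
tcp_rot: [179.0, 0.3, 76.8]
wrist_force: [0.5, -0.2, 0.4]
opening: 0.0322
time: 11.1
ee_pos: [0.5077, -0.0657, 0.1799]
tcp_rot: [178.9, 0.2, 76.5]
wrist_force: [0.2, 0.5, 0.3]
opening: 0.0324
t 11.15 pos [ 0.507 -0.067  0.18 ] rot [178.925   0.265  76.56 ] F [-0.163  0.051  0.331] open 0.03245307646784734 q [-7.315 -2.099 -2.845 88.214 -0.378 96.119]
target [ 0.505 -0.066  0.16 ] tool shift cm [ 0.032 -0.274  1.989] rotvec [0.019 0.005 0.   ]
```

View pics/p5c.png

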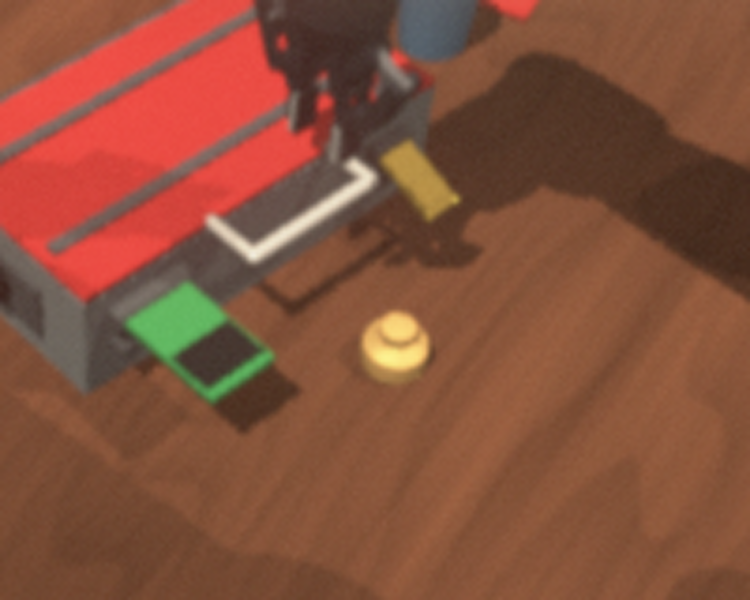

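The yellow lever now slopes down (420,180), pedal level, weight untouched. Descend and grip again.

```bash
python3 -m pendant '[[[0,-0.1,1,0.019,0.005,0,38],[0,0,2.2,0,0,0,38],[0,0,2.2,0,0,0,38],[0,0,2,0,0,0,38],[0,0,0,0,0,0,38]]]'
python3 go.py -.145 0 .086
```

```text
time: 11.57
ee_pos: [0.5062, -0.069, 0.1025]
tcp_rot: [-179.9, -0.1, 76.5]
wrist_force: [-0.5, 0.4, -1.1]
opening: 0.0324
t 11.5667 pos [ 0.506 -0.069  0.102] rot [-179.915   -0.086   76.541] F [-0.496  0.386 -1.093] open 0.03240860800695182 q [ -7.809  -0.863 -10.169  80.77    0.094  95.65 ]
target [ 0.505 -0.066  0.086] tool shift cm [ 0.233 -0.183  1.649] rotvec [-0.001 -0.001  0.   ]
```

```bash
python3 -m pendant '[[[0.2,0,1.6,0,0,0,38],[0,0,0,0,0,0,0],[0,0,0,0,0,0,0],[0,0,0,0,0,0,0],[0,0,0,0,0,0,0]]]' 40
python3 go.py -.145 0 .086
python3 -m pendant '[[[0,0,-0.6,0,0,0,0],[0,0,-0.6,0,0,0,0],[0,0,-0.6,0,0,0,0],[0,0.05,-0.6,0,0,0,0]]]'
python3 - <<'E'
# path of the bar, relative to start, in cm (machine x, z)
import numpy as np
for a in np.arange(0,.96,.1):
    c,s=np.cos(a),np.sin(a); print(round(a,2),(100*np.array([-.245*c+.006*s+.245, .245*s+.006*c-.006])).round(2))
E
```

```text
time: 11.98
ee_pos: [0.5063, -0.0693, 0.0882]
tcp_rot: [-179.8, -0.2, 76.3]
wrist_force: [-0.6, 4.1, -2.3]
opening: 0.0103
t 11.9833 pos [ 0.506 -0.069  0.088] rot [-179.813   -0.246   76.336] F [-0.618  4.091 -2.273] open 0.01028888385331295 q [ -7.936  -0.559 -11.45   79.27    0.263  95.727]
target [ 0.505 -0.066  0.086] tool shift cm [ 0.262 -0.194  0.223] rotvec [-0.003 -0.004 -0.003]
time: 12.32
ee_pos: [0.5086, -0.0698, 0.1159]
tcp_rot: [180.0, -0.3, 76.3]
wrist_force: [2.6, 2.4, -3.2]
opening: 0.0108
0.0 [0. 0.]
0.1 [0.18 2.44]
0.2 [0.61 4.86]
0.3 [1.27 7.21]
0.4 [2.17 9.49]
0.5 [ 3.29 11.67]
0.6 [ 4.62 13.73]
0.7 [ 6.15 15.64]
0.8 [ 7.86 17.39]
0.9 [ 9.74 18.96]
```

Guard is free (28 mm, 3 N). Follow the arc.

```bash
python3 -m pendant '[[[0,0.2,-1.2,0,0,0,0],[0,0.25,-1.2,0,0,0,0],[0,0.3,-1.15,0,0,0,0],[0,0.4,-1.15,0,0,0,0],[0,0.45,-1.15,0,0,0,0]]]' 50
python3 go.py -.113 0 .194
```

```text
time: 12.73
ee_pos: [0.5258, -0.074, 0.1801]
tcp_rot: [179.7, -0.4, 76.4]
wrist_force: [6.4, 1.9, -6.0]
opening: 0.0101
t 12.7333 pos [ 0.526 -0.074  0.18 ] rot [179.725  -0.364  76.368] F [ 6.385  1.86  -6.017] open 0.010120679975274282 q [-8.188  1.291  0.551 88.952  0.337 95.446]
target [ 0.536 -0.074  0.194] tool shift cm [ 0.279  1.    -1.384] rotvec [ 0.005 -0.006 -0.003]
```

```bash
python3 -m pendant '[[[0,0.5,-1.1,0,0,0,0],[0,0.55,-1.1,0,0,0,0],[0,0.6,-1.05,0,0,0,0],[0,0.65,-1.0,0,0,0,0],[0,0.7,-1,0,0,0,0]]]'
python3 go.py -.08 0 .25
```

```text
time: 13.15
ee_pos: [0.5589, -0.0819, 0.2379]
tcp_rot: [179.3, -0.4, 76.4]
wrist_force: [7.3, 1.3, -9.7]
opening: 0.0099
t 13.15 pos [ 0.559 -0.082  0.238] rot [179.316  -0.404  76.398] F [ 7.31   1.258 -9.676] open 0.009895736648489504 q [-8.508  6.457 12.414 95.241  0.341 95.098]
target [ 0.568 -0.081  0.25 ] tool shift cm [ 0.278  0.906 -1.195] rotvec [ 0.012 -0.007 -0.002]
```

```bash
python3 -m pendant '[[[0,0.8,-0.95,0,0,0,0],[0,0.85,-0.9,0,0,0,0],[0,0.9,-0.85,0,0,0,0],[0,0.95,-0.8,0,0,0,0],[0,0,0,0,0,0,0]]]'
python3 go.py -.05 0 .27
python3 - <<'E'
from h import *
ims=[snap('side')[90:330,200:520],snap('top')[90:330,200:520]]
cv2.imwrite('pics/p6.png',np.vstack([cv2.resize(i,(400,300)) for i in ims])[:,:,::-1])
E
```

```text
time: 13.57
ee_pos: [0.5955, -0.0907, 0.2767]
tcp_rot: [179.3, -0.4, 76.4]
wrist_force: [1.5, 1.7, -6.0]
opening: 0.0102
t 13.5667 pos [ 0.595 -0.091  0.277] rot [179.293  -0.419  76.427] F [ 1.463  1.673 -5.996] open 0.010234378745298407 q [ -8.83   13.074  24.34  100.527   0.359  94.747]
target [ 0.597 -0.088  0.27 ] tool shift cm [0.267 0.124 0.675] rotvec [ 0.012 -0.007 -0.002]
```

View pics/p6.png

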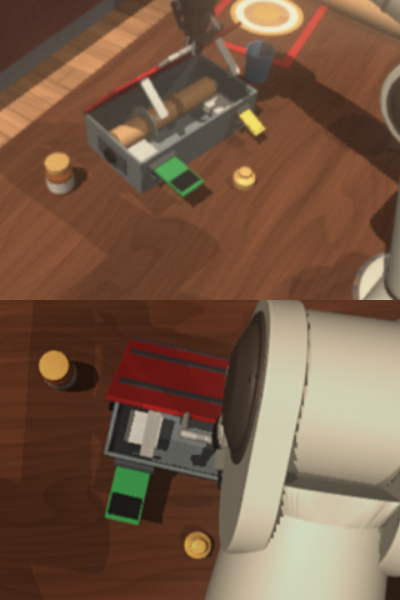

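The guard stands open with the housing interior visible, held by the gripper; jar, cup and weight look unmoved. One hold check plus comparison of marks.

```bash
python3 -m pendant '[[[0,0,0,0,0,0,0],[0,0,0,0,0,0,0],[0,0,0,0,0,0,0],[0,0,0,0,0,0,0],[0,0,0,0,0,0,0]]]'
python3 - <<'E'
from h import *
for n in('side','top'):
    snap(n)
    for t in('pigment_jar','brush_cup','brass_weight'):
        for m in bot.mark_of(n,t)[:1]: print(n,t,m)
o=bot.get_obs();p=np.array(o['ee_pos']);p[2]+=.018
print('guard angle est',np.arctan2(p[2]-.1,np.hypot(.743-p[0],-.1233-p[1]))-.024,'radius',np.hypot(p[2]-.1,np.hypot(.743-p[0],-.1233-p[1])))
print(o['wrist_force'],o['opening'])
E
```

```text
time: 14.08
ee_pos: [0.5933, -0.0902, 0.2749]
tcp_rot: [179.4, -0.4, 76.4]
wrist_force: [2.8, 1.7, -5.5]
opening: 0.0098
side pigment_jar {'uv': [246.2, 239.6], 'confidence': 0.7}
side brass_weight {'uv': [392.7, 235.4], 'confidence': 0.85}
top pigment_jar {'uv': [250.0, 150.0], 'confidence': 0.94}
top brass_weight {'uv': [357.3, 284.9], 'confidence': 0.9}
guard angle est 0.8757868615183796 radius 0.2464280015683954
[ 2.52074386  1.74691515 -5.94911136] 0.009865956110234256
```

```bash
python3 -c "
from workcell import bot
print(bot.job_done())"
```

```text
the job is handed in; nothing more can be done
None
```

The job is handed in at about 14 s of robot time, with the guard held open in the gripper at an estimated 0.88 rad (about 50°).

- **Pedal:** I pressed it to its hard stop, where the wrist force rose to about 82 N in total, and let it up. The side picture showed it level again.
- **Tug:** With the lever untouched, the guard rose about 9 mm and then stopped hard at about 40 N. The side catch was still holding it.
- **Lever:** I pushed the yellow lever down to its stop, at about 45 N in total. The picture showed it sloping down afterwards.
- **Lift:** I gripped the bar again and swung the guard up along its arc with about 12 N or less at the wrist. The guard angle comes from the arm's pose, and the bar's radius from the hinge came out at 246 mm against the stated 245 mm. In a short hold the tool sagged by about 2–3 mm, with a 6–7 N load and the bar still in the fingers.

**Last checks:** The jar and the brass weight were found within a few pixels of where they started, which is the networks' own scatter. The networks did not find the cup in the last two pictures. The side picture taken just before shows it standing, apparently where it was, and neither the gripper nor the guard went near it.

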